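Refit the coffee machine's drip tray and start the rinse

ROBOT

A 6-joint arm with a two-finger parallel gripper is mounted at the origin on a cart in front of the work surface, level with it; the furniture and walls round the work are solid. World frame = base frame: x ahead of the robot, y to its left, z up, the work surface at z = 0. Lengths are in m, angles in rad, forces in N, time in s.
With the tool pointing down it reaches from about 0.3 to 0.875 m from the base axis. Payload 4.2 kg.
Tool frame: the origin (TCP) lies on the centre line of the jaws, within the pads' length; the fingertips stand 19 mm ahead of it and the grasp point (between the pads) is the TCP; z points along the fingers, y is the line along which they close (so a half turn about z gives the same grasp; the last joint's range is limited). The gripper opens to 85 mm and grips with 20 to 120 N. Pads are 22 mm wide; open, the fingers measure 114 mm over their backs; the gripper's body (76 mm by 85 mm) begins 54 mm behind the grasp point. The pads swing forward as they close: fully open they stand 13 mm farther back than shut.
Start: joints at [-1.152, 0.32, 1.565, -0, 1.257, -0.02], TCP at [0.244, -0.521, 0.25] pointing down, gripper open.
Joint ranges: [-3.11, 3.11], [-0.84, 2.01], [0.21, 2.61], [-1.34, 4.49], [0.05, 2.63], [-2.56, 2.56]. Speed limits (rad/s): [2.57, 2.57, 3.14, 3.14, 3.14, 3.14].

INTERFACE

Orientations are given as a rotation vector (axis times angle).
In Python, from cell import r, eoat, eyes, job, nets gives the robot as it stands. Calls block until the motion is done:
- r.goto(position, orientation): joint-space move of the TCP to a pose.
- r.movel(position, v=0.15, orientation=None): straight line of the TCP; orientation=None keeps the orientation; v is the mean speed in m/s.
- r.move_joints(angles): joint-space move.
- eoat.ungrasp() and eoat.clamp(): open the fingers fully, or close them until they stop; the grip force is fixed at half the most.
- r.sleep(seconds).
- r.ik(position, orientation): joint angles nearest the present ones, or None.
- r.state(): the state.
- eyes.capture(name): name is "scene" or "top" or "wrist"; returns (picture, depth): 400x640x3 uint8, red, green, blue; 400x640 float32, m along the optical axis (not along the pixel's ray), 0 where there is no reading.
- eyes.get_calibration(name): a dict with "fx", "fy", "cx", "cy" (pixels), "k1" (the pictures are not rectified: a ray, as slopes to the right and down, at radius r is drawn at 1 + k1 r^2 times it, then the intrinsics apply), "xyz" and "attitude" of the camera in the world; the wrist camera has in their place "hand_eye" (4x4, takes a point from camera to tool coordinates, whose origin is the TCP and whose axes are the flange's). Camera axes: x right, y down, z forward; pixel columns grow to the right and rows downward; lengths in m; the calibration is good to about 2 mm. A picture is of the moment at which its call begins: read the wrist's pose just before it. get_calibration takes no time and is no camera call.
A pose or a line that the arm cannot do raises r.MotionError and nothing moves.
- job.hand_in(): hands the job in, once; it reports no verdict.
Trained networks look in the newest picture that a camera, given by its name, has taken for a name from the list of things; names that differ only in an ending like _2 or _b are one class to them, and where a whole thing is asked for, a point or a joint stands for the part that bears it (a point fixed in the world has none). Each returns a list of dicts, best first, with "p" (0 to 1); they miss things now and then, are a little off and sometimes report something else, mostly with a low value. They report only what shows in the picture. A call takes as long as a camera call.
- nets.recognise(query, camera): "box" ([left, top, width, height] in pixels, round what is visible of it).
- nets.place_of(query, camera): "at" ([row, column] in pixels: a listed point, or the origin of a listed thing).
The state is a dict: "time": time; "joints": joint angles; "qvel": joint speeds; "joint_efforts": joint torques, N m; "eef_pos": TCP position; "ee_rot": TCP orientation; "ft_force": force on the tool from outside, world axes, zero at the start; "torque": the same for the moment, N m; "finger_gap": finger opening in m.
Only numpy, scipy, OpenCV 4.12 (cv2) and the standard library are available. Lean on these libraries where they do the work, as an engineer would, in place of code of your own. Each camera call takes 0.05 s, during which the arm holds its last target. There are 200 camera calls.

TASK

The coffee machine's emptied drip tray is lying loose on the worktop. With the fingertips, without picking it up, push it along the worktop between the machine's two feet, fully home against the machine, then press the blue rinse button on top and let it go; the rinse water runs into the tray, so do not press before the tray is home. Leave the mugs, glass, teaspoon and salt mill where they are.

Things in the scene. Friction and masses are not known exactly. Their poses are not given: they have to be found in the camera images.
- coffee_machine: White and black compact coffee machine, fixed; 149 wide (its y), 234 deep (its x -56 to +178), flat top 226 high with a cup rail to 249 behind x = +85. Origin: on the worktop, at the point where the drip tray's origin lies when home. +x points from its front to its back (the tray goes in along +x), z up. Brew head overhangs from x = +6 back, above z = 136; spouts to z = 112 from x = +9.
- bay_mouth (a point): On the worktop midway between the toes of the two black feet: machine x = -56, y = 0. The feet are 22 high and run from here to the column, 121 mm apart; their last 14 mm flare outwards to a mouth about 133 wide.
- bay_end (a point): On the worktop at the foot of the upright column face that stops the tray: machine x = +54.5 to +56, y = 0.
- drip_tray: Loose black drip tray, slotted steel grate, small red float; 112 long (x), 116 wide (y), 26 high, 0.2 to 0.45 kg, solid, corners of 12 mm radius in plan. Origin: centre of its underside. Slides flat on the worktop. Its +x end goes in first; it starts outside the mouth, its +x within 0.35 rad of the machine's. Clearance in the bay 2.5 mm a side. Home: +x end against the column, near end level with the toes.
- rinse_button (a joint): Blue spring push button, 26 mm across, in a dark ring on the machine's top; 0 = up, 0.006 m = fully down; pressed straight down, about 5 N fully down; it springs back. Counts as pressed beyond 0.004.
- rinse_button_top (a point): Centre of the blue button's top face, on top of the brew head 36 mm behind the machine's origin (machine x = +36, y = 0), about 240 mm above the worktop.
- white_mug: Plain white mug, 88 x 127 x 95, standing to the left of the work; origin under its centre. To be left alone.
- spotted_mug: White mug with dark spots, 82 x 114 x 91, standing to the left of the work; origin under its centre. To be left alone.
- glass: Clear drinking glass, 80 x 80 x 88, to the left; origin under its centre. To be left alone.
- teaspoon: Steel teaspoon lying flat, 130 x 27 x 11, at the near edge of the worktop; origin under its centre. To be left alone.
- salt_mill: Small grey salt mill, 44 x 44 x 90, by the back wall; origin under its centre. To be left alone.

How it is judged:
On the way, in this order (a step that is already met when the one before it is completed fails the run):
1. the drip tray is home in the bay between the feet (x of drip_tray in the frame of coffee_machine between -0.004 and 0.004 m and y of drip_tray in the frame of coffee_machine between -0.005 and 0.005 m and angle between the x axis of drip_tray and the x axis of coffee_machine, either way round below 0.06 rad and height (world z) of drip_tray below 0.004 m and angle between drip_tray's own z axis and vertical below 0.05 rad and value of joint rinse_button below 0.001 m), for 0.2 s.
2. the rinse button is pressed (x of drip_tray in the frame of coffee_machine between -0.004 and 0.004 m and y of drip_tray in the frame of coffee_machine between -0.005 and 0.005 m and angle between the x axis of drip_tray and the x axis of coffee_machine, either way round below 0.06 rad and height (world z) of drip_tray below 0.004 m and angle between drip_tray's own z axis and vertical below 0.05 rad and value of joint rinse_button above 0.004 m), for 0.05 s.
3. the button is let go (value of joint rinse_button below 0.001 m), for 0.1 s.
At the end, for the whole second after the job is handed in: The tray lies flat and at rest in the bay, its origin within 4 mm of home along the bay and 5 mm across, square to the machine within 0.06 rad; the button has been pressed and is up again; the mugs, glass, teaspoon and salt mill stand or lie within 20 mm of where they were (all of step 1 and linear speed of drip_tray below 0.01 m/s and distance of each of white_mug, spotted_mug, glass, teaspoon, salt_mill from where it was at the start of the episode below 0.02 m and angle between each of white_mug, spotted_mug, glass, teaspoon, salt_mill's own z axis and vertical below 0.2 rad); the robot touches nothing.
It fails at once if the drip tray is lifted or tipped (height (world z) of drip_tray above 0.01 m or angle between drip_tray's own z axis and vertical above 0.15 rad).
It fails at once if the rinse button is pressed while the tray is not home (value of joint rinse_button above 0.004 m and not (x of drip_tray in the frame of coffee_machine between -0.004 and 0.004 m and y of drip_tray in the frame of coffee_machine between -0.005 and 0.005 m and angle between the x axis of drip_tray and the x axis of coffee_machine, either way round below 0.06 rad and height (world z) of drip_tray below 0.004 m and angle between drip_tray's own z axis and vertical below 0.05 rad)).
It fails at once if a bystander is moved or tipped (distance of any of white_mug, spotted_mug, glass, teaspoon, salt_mill from where it was at the start of the episode above 0.02 m or angle between any of white_mug, spotted_mug, glass, teaspoon, salt_mill's own z axis and vertical above 0.3 rad).
It also fails if it takes over 72 s, if anything falls off the work surface, if the arm or the gripper's body presses on something with over 40 N, if the wrist force passes 120 N, or if a joint passes its speed limit or range.

## Working session

There is one attempt and no reset: what is moved stays moved. The work goes in short steps, each a Python script; the robot and the scene stay as the last script left them, time stands still between calls to the robot, and variables do not carry over. Pictures are saved under pics/ and viewed, on a budget of 10 in all, crops included, one or two more only if the job needs it, and the job is handed in when it is done.

```bash
mkdir -p pics; ls
cat > h.py <<'E'
import numpy as np, cv2
from scipy.spatial.transform import Rotation as R
from cell import r, eoat, eyes, job, nets
def cam(name):
    c=eyes.get_calibration(name)
    if 'hand_eye' in c:
        s=r.state(); T=np.eye(4); T[:3,:3]=R.from_rotvec(s['ee_rot']).as_matrix(); T[:3,3]=s['eef_pos']
        return c,T@np.array(c['hand_eye'])
    T=np.eye(4); a=np.array(c['attitude'],float)
    T[:3,:3]=a if a.shape==(3,3) else (R.from_rotvec(a).as_matrix() if a.size==3 else R.from_quat(a).as_matrix())
    T[:3,3]=c['xyz']; return c,T
def ray(c,T,row,col):
    K=np.array([[c['fx'],0,c['cx']],[0,c['fy'],c['cy']],[0,0,1.]])
    p=cv2.undistortPoints(np.array([[[col,row]]],float),K,np.array([c['k1'],0,0,0.]))[0,0]
    return T[:3,3],T[:3,:3]@np.array([p[0],p[1],1.])
def on_z(c,T,row,col,z):
    o,d=ray(c,T,row,col); return o+d*(z-o[2])/d[2]
def cloud(c,T,D):
    v,u=np.mgrid[:D.shape[0],:D.shape[1]]
    K=np.array([[c['fx'],0,c['cx']],[0,c['fy'],c['cy']],[0,0,1.]])
    p=cv2.undistortPoints(np.stack([u,v],-1).reshape(-1,1,2).astype(float),K,np.array([c['k1'],0,0,0.])).reshape(D.shape+(2,))
    P=np.dstack([p,np.ones(D.shape)])*D[...,None]
    return P@T[:3,:3].T+T[:3,3]
def save(n,im): cv2.imwrite('pics/'+n,im[...,::-1])
E
cat > a.py <<'E'
from h import *
ims=[]
for n in('scene','top'):
    c,T=cam(n); print(n,c)
    im,D=eyes.capture(n); save(n+'0.png',im); np.savez(n+'0.npz',im=im,D=D)
    for q in('drip_tray','coffee_machine','bay_mouth','bay_end','rinse_button_top'):
        for a in nets.place_of(q,n)[:2]:
            z=.24 if 'top' in q else 0
            print(q,a,on_z(c,T,*a['at'],z).round(4))
print(eyes.get_calibration('wrist'),r.state())
E
python3 a.py
```

```text
pics
scene {'fx': 441.6558777609486, 'fy': 441.6558777609486, 'cx': 321.61258096366083, 'cy': 199.01965192776473, 'k1': -0.1207257651782156, 'xyz': array([0.07537865, 1.00174214, 0.87335001]), 'attitude': array([-0.54023613,  2.52770528, -1.38762281])}
drip_tray {'at': [226.0, 321.1], 'p': 0.77} [ 0.5779 -0.0952  0.    ]
drip_tray {'at': [274.6, 322.0], 'p': 0.74} [0.4759 0.1238 0.    ]
coffee_machine {'at': [196.3, 357.5], 'p': 0.64} [ 0.5315 -0.3217  0.    ]
bay_end {'at': [192.5, 363.4], 'p': 0.78} [ 0.5205 -0.3561  0.    ]
rinse_button_top {'at': [131.8, 364.0], 'p': 0.37} [ 0.5346 -0.3709  0.24  ]
top {'fx': 474.17390914137917, 'fy': 474.17390914137917, 'cx': 321.24168606075983, 'cy': 197.0984959543391, 'k1': -0.02912123211936392, 'xyz': array([ 0.28730005, -0.01496875,  1.41770849]), 'attitude': array([-2.12707492,  2.10701073, -0.16623693])}
drip_tray {'at': [177.5, 365.3], 'p': 0.83} [ 0.6063 -0.115   0.    ]
drip_tray {'at': [231.1, 230.5], 'p': 0.31} [0.4381 0.2916 0.    ]
coffee_machine {'at': [204.1, 429.2], 'p': 0.81} [ 0.5253 -0.3074  0.    ]
rinse_button_top {'at': [18
[... 513 characters left out ...]
1.00000000e+00]])} {'time': 0.6, 'joints': array([-1.15198736e+00,  3.19574614e-01,  1.56455461e+00,  1.22599055e-05,
        1.25743064e+00, -1.99946678e-02]), 'qvel': array([-1.43955585e-03, -4.22931281e-04,  7.29770053e-05,  1.02797333e-04,
        2.74752703e-04,  1.59000590e-04]), 'joint_efforts': array([-9.06658297e-04, -4.15178847e+01, -2.34325308e+01, -1.53188817e-04,
        4.01310708e-04, -2.95914376e-06]), 'eef_pos': array([ 0.24428946, -0.52049971,  0.25033129]), 'ee_rot': array([3.06625400e+00, 6.83742227e-01, 2.81574863e-05]), 'ft_force': array([-0.6682638 , -0.38681158, -0.16114239]), 'torque': array([-0.07647797, -0.01210005,  0.03141876]), 'finger_gap': 0.08525166860061202}
```

View pics/top0.png

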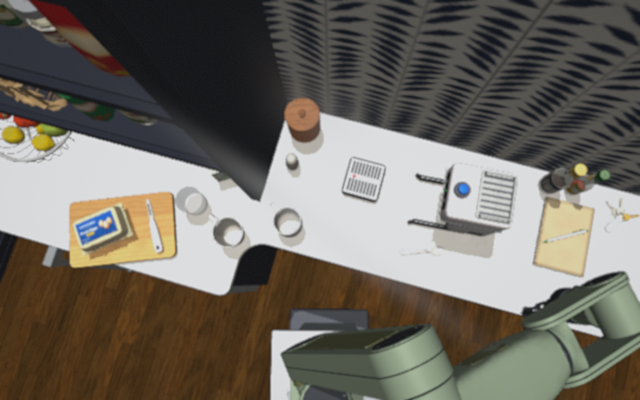

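View pics/scene0.png

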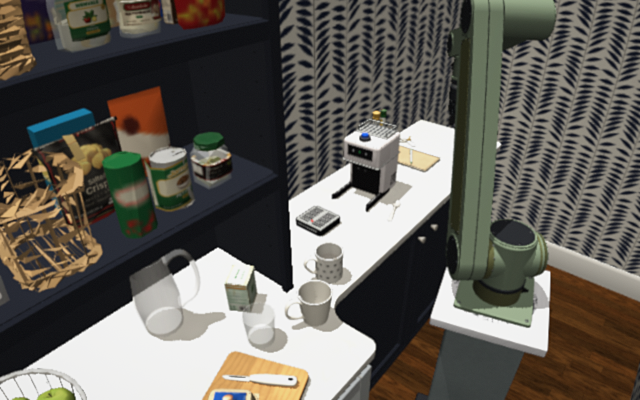

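The top view shows the tray at about (row 179, col 364), the toes at about (178, 418) and (221, 410), and the blue button at (188, 462). The mugs are well to the left and the teaspoon lies at (252, 420). Next I get the poses from depth.

```bash
cat > b.py <<'E'
from h import *
for n in('top','scene'):
    c,T=cam(n); d=np.load(n+'0.npz'); P=cloud(c,T,d['D']); x,y,z=P[...,0],P[...,1],P[...,2]
    w=(x>.35)&(x<.75)&(y<.0)&(y>-.6)
    tab=w&(abs(z)<.012); print(n,'table z',np.median(z[tab]),z[tab].std())
    def rect(m,lab):
        k=cv2.connectedComponentsWithStats(m.astype(np.uint8))
        i=1+np.argmax(k[2][1:,4]); q=P[k[1]==i]
        print(lab,len(q),[np.round(a,4) for a in cv2.minAreaRect((q[:,:2]).astype(np.float32))],'z',np.median(q[:,2]).round(4))
    rect(w&(z>.014)&(z<.05)&(y>-.2),'tray')
    rect(w&(z>.20)&(z<.27),'machine top')
    hsv=cv2.cvtColor(d['im'],cv2.COLOR_RGB2HSV); 
    rect(w&(z>.2)&(hsv[...,0]>95)&(hsv[...,0]<125)&(hsv[...,1]>150),'button')
    if n=='top':
        for a in ((178,418),(221,410),(178,445),(226,445)): print(a,on_z(c,T,*a,.022).round(4))
E
python3 b.py; python3 -c "
from h import *
print(R.from_rotvec(r.state()['ee_rot']).as_matrix().round(3))"
```

```text
top table z 0.000796703379680519 0.0031431830963547483
tray 1422 [array([ 0.5972, -0.1082]), array([0.1123, 0.1186]), np.float64(75.0675)] z 0.0262
machine top 3902 [array([ 0.5129, -0.3961]), array([0.176 , 0.1498]), np.float64(79.7113)] z 0.2287
button 76 [array([ 0.5242, -0.3414]), array([0.0217, 0.0253]), np.float64(74.3783)] z 0.2484
(178, 418) [ 0.6009 -0.2716  0.022 ]
(221, 410) [ 0.4706 -0.2448  0.022 ]
(178, 445) [ 0.6015 -0.3526  0.022 ]
(226, 445) [ 0.4565 -0.3475  0.022 ]
scene table z -0.00030827551583545443 0.003148634072957143
tray 730 [array([ 0.5959, -0.1042]), array([0.1168, 0.1207]), np.float64(74.1053)] z 0.0238
machine top 1207 [array([ 0.5092, -0.392 ]), array([0.1784, 0.149 ]), np.float64(77.8794)] z 0.2253
button 24 [array([ 0.5208, -0.3384]), array([0.0179, 0.0251]), np.float64(5.4022)] z 0.2451
[[ 0.905  0.425  0.   ]
 [ 0.425 -0.905 -0.   ]
 [ 0.     0.    -1.   ]]
```

```bash
cat >> h.py <<'E'
# machine frame (updated by editing m.npy: x,y,yaw)
import os
def M(): return np.load('m.npy')
def uv(): t=M()[2]; return np.array([np.cos(t),np.sin(t)]),np.array([-np.sin(t),np.cos(t)])
def m2w(x,y,z): u,v=uv(); return np.r_[M()[:2]+x*u+y*v,z]
def w2m(p): u,v=uv(); d=np.asarray(p)[...,:2]-M()[:2]; return np.stack([d@u,d@v],-1)
def ori(xdir): # tool x in world plane, z down
    x=np.r_[xdir,0]; z=np.array([0,0,-1.]); return R.from_matrix(np.c_[x,np.cross(z,x),z]).as_rotvec()
def wristshot(n):
    c,T=cam('wrist'); im,D=eyes.capture('wrist'); save(n+'.png',im); np.savez(n+'.npz',im=im,D=D,T=T); return c,T,im,D
E
cat > c.py <<'E'
from h import *
np.save('m.npy',[.5303,-.3055,np.radians(259)])
u,v=uv()
for p,o in ((m2w(-.21,.085,.03),ori(-v)),(m2w(-.28,0,.03),ori(-u)),(m2w(.036,0,.26),ori(-u)),(m2w(-.11,.02,.28),ori(-v))): print(r.ik(p,o))
s=r.state(); p=s['eef_pos'].copy(); p[2]=.40
r.movel(p,v=.3)
r.goto(m2w(-.11,.02,.40),ori(-v)); r.movel(m2w(-.11,.02,.30),v=.25)
c,T,im,D=wristshot('w1'); P=cloud(c,T,D); np.save('w1P.npy',P)
for q in('drip_tray','bay_mouth','bay_end','rinse_button_top'):
    for a in nets.place_of(q,'wrist')[:2]: print(q,a,on_z(c,T,*a['at'],.24 if 'top' in q else 0).round(4))
print(r.state()['time'])
E
python3 c.py
```

```text
[-1.92289140e-01  6.46984819e-01  1.60835598e+00 -4.44089210e-16
  8.86251856e-01 -1.57109925e+00]
[-7.21248873e-02  5.51495387e-01  1.81332563e+00 -4.44089210e-16
  7.76771637e-01  1.19861330e-01]
[-5.95604256e-01  3.93174648e-01  1.42777276e+00 -4.44089210e-16
  1.32064525e+00 -4.03618038e-01]
[-0.35803373  0.35208298  1.44096219  0.          1.34854749 -1.73684384]
drip_tray {'at': [171.9, 394.3], 'p': 0.79} [ 0.5991 -0.1036  0.    ]
drip_tray {'at': [42.1, 241.6], 'p': 0.17} [ 0.3861 -0.2785  0.    ]
bay_end {'at': [152.8, 212.4], 'p': 0.89} [ 0.5201 -0.3586  0.    ]
rinse_button_top {'at': [199.7, 98.5], 'p': 0.7} [ 0.5252 -0.3491  0.24  ]
3.725
```

View pics/w1.png

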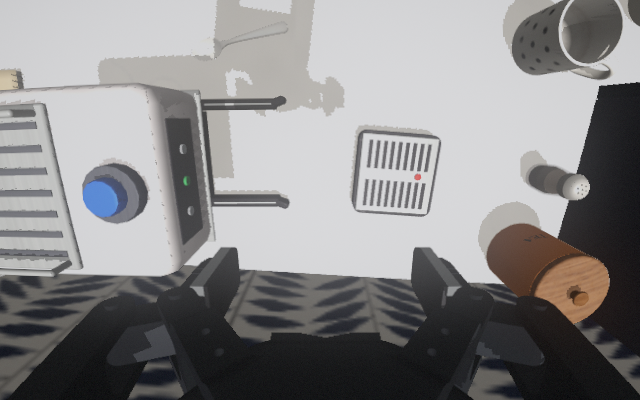

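The wrist view shows the tray at (row 172, col 397), the feet along rows 103 and 201 with toes at col ~285, and the wall's foot at row ~275. Behind the tray there is room for a side push. The salt mill is at (182, 565), clear of it. Next I measure feet and tray from this depth.

```bash
cat > d.py <<'E'
from h import *
P=np.load('w1P.npy'); q=w2m(P); z=P[...,2]; im=np.load('w1.npz')['im']; g=im.max(2)
tab=(g>200)&(q[...,0]<-.06)&(abs(q[...,1])<.1)&(abs(z)<.01); print('table',np.median(z[tab]))
def big(m):
    k=cv2.connectedComponentsWithStats(m.astype(np.uint8)); i=1+np.argmax(k[2][1:,4]); return k[1]==i
t=big((z>.014)&(z<.045)&(q[...,0]<-.09)&(q[...,0]>-.33)&(q[...,1]>-.1)&(q[...,1]<.12))
rc=cv2.minAreaRect(P[t][:,:2].astype(np.float32)); print('tray',rc,np.median(z[t]),'in m',w2m(np.array(rc[0])))
# feet: dark pixels on z=.022 plane
c=eyes.get_calibration('wrist'); T=np.load('w1.npz')['T']
for n,(a,b) in {'foot-':(92,115),'foot+':(190,212)}.items():
    rows,cols=np.where(g[a:b,225:300]<70); rows+=a; cols+=225
    W=np.array([on_z(c,T,i,j,.022) for i,j in zip(rows,cols)]); m=w2m(W)
    s=m[m[:,0]>-.038]
    f=np.polyfit(s[:,0],s[:,1],1); print(n,len(m),'x',m[:,0].min(),m[:,0].max(),'ymean',s[:,1].mean(),s[:,1].min(),s[:,1].max(),'slope',f[0])
w=(z>.215)&(z<.26)
b=(im[...,2]>150)&(im[...,0]<90)&w; print('button',w2m(np.median(P[b],0)),np.median(z[b]),(w2m(P[b]).max(0)+w2m(P[b]).min(0))/2)
wall=(z>.05)&(z<.12)&(q[...,0]<-.1)&(q[...,0]>-.28)&(q[...,1]>.1); print('wall y',np.percentile(q[wall][:,1],[1,50]) if wall.any() else None)
E
python3 d.py
```

```text
table -0.00021472303709205165
tray ((0.5978398323059082, -0.10689020901918411), (0.11357139050960541, 0.11663125455379486), 74.6572036743164) 0.02561566537086657 in m [-0.20784798  0.0284024 ]Traceback (most recent call last):
  File "d.py", line 12, in <module>
    W=np.array([on_z(c,T,i,j,.022) for i,j in zip(rows,cols)]); m=w2m(W)
                                                                  ~~~^^^
  File "h.py", line 30, in w2m
    def w2m(p): u,v=uv(); d=np.asarray(p)[...,:2]-M()[:2]; return np.stack([d@u,d@v],-1)
                            ~~~~~~~~~~~~~~~~~~~~~^~~~~~~~
ValueError: operands could not be broadcast together with shapes (0,) (2,)
```

```bash
sed -i 's/<70/<110/' d.py; python3 d.py
```

```text
table -0.00021472303709205165
tray ((0.5978398323059082, -0.10689020901918411), (0.11357139050960541, 0.11663125455379486), 74.6572036743164) 0.02561566537086657 in m [-0.20784798  0.0284024 ]
foot- 532 x -0.05731401618394228 0.02292090061239384 ymean -0.06617262265181618 -0.07287515698329267 -0.05960787785031724 slope 0.0011000807294563773
foot+ 565 x -0.05644251170757353 0.034995749534071745 ymean 0.06442955310763232 0.057711560857365736 0.07276160163285149 slope -0.0005636986035732567
button [ 0.03336217 -0.00404764] 0.246921951769257 [0.03676257 0.00050486]
wall y [0.19626976 0.20165012]
```

The machine frame checks out: toes at x = -0.057, feet symmetric to 1 mm, slopes about 0. Next is the side push, squaring the tray with two fingers.

```bash
cat > e.py <<'E'
from h import *
u,v=uv(); m=M(); m[:2]+=-.0008*v; np.save('m.npy',m)
r.goto(m2w(-.208,.118,.12),ori(-v)); r.movel(m2w(-.208,.118,.022),v=.12)
print(r.state()['ft_force'])
r.movel(m2w(-.207,.085,.022),v=.06); f1=r.state()['ft_force']
r.movel(m2w(-.207,.071,.022),v=.04); s=r.state(); print(f1,s['ft_force'],s['eef_pos'],m2w(-.207,.071,.022))
r.movel(m2w(-.207,.100,.022),v=.1); r.movel(m2w(-.207,.10,.2),v=.25)
c,T,im,D=wristshot('w2'); P=cloud(c,T,D); q=w2m(P); z=P[...,2]
k=cv2.connectedComponentsWithStats(((z>.014)&(z<.045)&(q[...,0]<-.09)&(q[...,0]>-.33)&(q[...,1]>-.12)&(q[...,1]<.09)).astype(np.uint8))
t=k[1]==1+np.argmax(k[2][1:,4])
print('tray m',cv2.minAreaRect(q[t].astype(np.float32)),np.median(z[t]),r.state()['time'])
E
python3 e.py
```

```text
[-0.28325087 -0.37447215 -0.79687424]
[ 0.78653816 -0.25643836 -0.68790162] [-1.05021138 -0.40516633  0.62186983] [ 0.63808523 -0.11554454  0.02191174] [ 0.63870769 -0.11569796  0.022     ]
tray m ((-0.20341214537620544, 0.0015421882271766663), (0.11612267047166824, 0.11273553967475891), 89.2873764038086) 0.0256919087025044 8.15
```

View pics/w2.png

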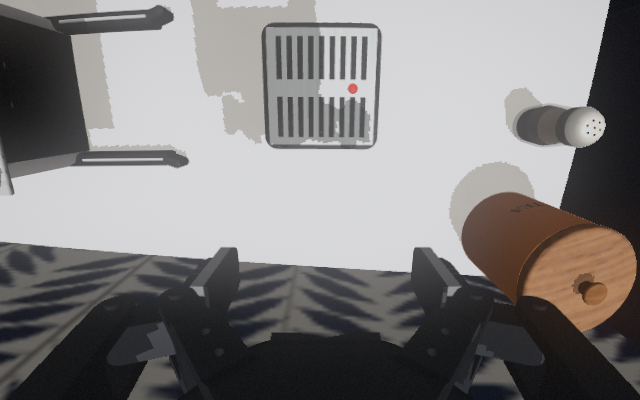

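The tray is now at machine (-0.203, +0.0015), square within 0.7°. Next I push it in along +x, with small force-checked steps at the end.

```bash
cat > f.py <<'E'
from h import *
u,v=uv(); o=ori(-u); Z=.022
r.goto(m2w(-.288,0,.2),o); r.movel(m2w(-.288,0,Z),v=.15)
f0=r.state()['ft_force']; fu=lambda: float((r.state()['ft_force']-f0)[:2]@u)
fv=lambda: float((r.state()['ft_force']-f0)[:2]@v)
for x in (-.25,-.2,-.16,-.13,-.1,-.085,-.078):
    r.movel(m2w(x,0,Z),v=.06); print(x,round(fu(),1),round(fv(),1))
    if -fu()>15: print('stop'); break
else:
    while x<-.060:
        x+=.0015; r.movel(m2w(x,0,Z),v=.03); r.sleep(.05); f=fu(); print(round(x,4),round(f,1),round(fv(),1),w2m(r.state()['eef_pos']).round(4))
        if -f>10: break
print(r.state()['time'])
E
python3 f.py
```

```text
-0.25 0.2 -0.3
-0.2 0.3 -1.0
-0.16 -0.4 0.1
-0.13 1.2 0.4
-0.1 0.2 0.6
-0.085 -0.1 0.1
-0.078 0.3 0.8
-0.0765 1.2 0.0 [-0.0765  0.    ]
-0.075 -1.4 0.7 [-0.0751  0.    ]
-0.0735 -1.2 -0.9 [-0.0735  0.    ]
-0.072 -0.9 0.5 [-0.0718  0.    ]
-0.0705 -0.4 -0.4 [-0.0703  0.    ]
-0.069 -0.6 0.3 [-0.0689  0.    ]
-0.0675 -0.2 0.8 [-0.0674  0.    ]
-0.066 -5.3 0.1 [-0.0669 -0.0001]
-0.0645 -9.9 0.7 [-0.0669 -0.0001]
-0.063 -15.5 0.4 [-0.0667 -0.0001]
18.5417
```

The force rose sharply at TCP x = -0.067, which is the predicted home position. I back off and look.

```bash
cat > g.py <<'E'
from h import *
u,v=uv(); o=ori(-u)
r.movel(m2w(-.12,0,.022),v=.1); r.movel(m2w(-.17,0,.20),v=.25); r.goto(m2w(-.17,0.0,.20),ori(u))
c,T,im,D=wristshot('w3'); P=cloud(c,T,D); q=w2m(P); z=P[...,2]
t=(z>.0235)&(z<.034)&(q[...,0]>-.08)&(q[...,0]<.06)&(abs(q[...,1])<.075)
m=q[t]; print(len(m),m[:,0].min(),np.percentile(m[:,0],[1,50,99]),np.percentile(m[:,1],[1,99]))
print(nets.place_of('drip_tray','wrist')[:1],[w2m(on_z(c,T,*a['at'],0)) for a in nets.place_of('drip_tray','wrist')[:1]],r.state()['time'])
E
python3 g.py
```

```text
Traceback (most recent call last):
  File "g.py", line 3, in <module>
    r.movel(m2w(-.12,0,.022),v=.1); r.movel(m2w(-.17,0,.20),v=.25); r.goto(m2w(-.17,0.0,.20),ori(u))
                                                                    ~~~~~~^^^^^^^^^^^^^^^^^^^^^^^^^^
cell.MotionError: the arm cannot take that pose within its joint ranges
```

```bash
sed -i 's/^r.movel.*/r.goto(m2w(-.15,.02,.2),ori(-v)); r.movel(m2w(-.15,.02,.15),v=.2)/' g.py; python3 g.py
```

```text
16441 -0.05717234792895436 [-0.05462922  0.00172124  0.0567632 ] [-0.06533252  0.06523487]
[{'at': [175.0, 170.2], 'p': 0.86}] [array([-0.00164462,  0.00283897])] 22.125
```

View pics/w3.png

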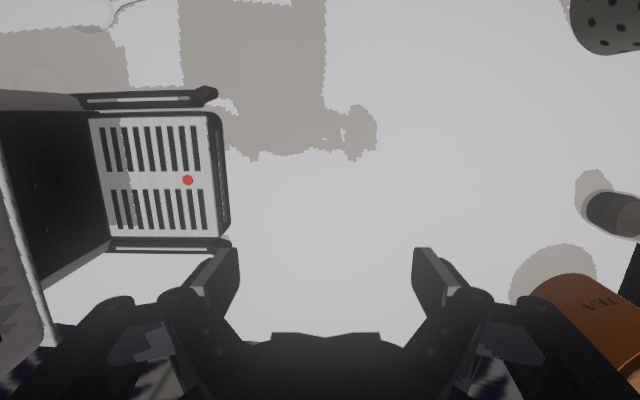

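The tray is home: it is between both feet, its near edge is at x = -0.0565 (level with the toes), and the column is right behind it. Now I press the button with shut fingers.

```bash
cat > k.py <<'E'
from h import *
u,v=uv(); o=ori(-u)
r.movel(m2w(-.15,.02,.38),v=.3); eoat.clamp(); r.goto(m2w(.036,0,.38),o); r.movel(m2w(.036,0,.275),v=.15); r.sleep(.2)
f0=r.state()['ft_force'][2]; z=.275; zc=None
while z>.245:
    z-=.001; r.movel(m2w(.036,0,z),v=.03); r.sleep(.05); s=r.state(); f=s['ft_force'][2]-f0; za=s['eef_pos'][2]
    if zc is None and f>1.5: zc=za
    if zc: print(round(z,4),round(za,4),round(f,1))
    if f>12: break
r.sleep(.2); r.movel(m2w(.036,0,.30),v=.08); r.movel(m2w(.036,0,.40),v=.25); r.sleep(.2)
print('gap',s['finger_gap'],r.state()['time'],w2m(s['eef_pos']))
E
python3 k.py
```

```text
0.264 0.2641 1.5
0.263 0.2631 3.2
0.262 0.2621 2.6
0.261 0.2611 3.5
0.26 0.261 7.5
0.259 0.2609 10.6
0.258 0.2609 14.2
gap 0.00023265718035016803 32.7417 [3.60278469e-02 9.20637541e-05]
```

```bash
cat > l.py <<'E'
from h import *
d=np.load('w1.npz'); P=np.load('w1P.npy'); q=w2m(P)-[.036,0]; rr=np.hypot(*np.moveaxis(q,-1,0)); z=P[...,2]
for a,b in((0,.011),(.015,.018),(.018,.021),(.021,.025),(.03,.04)): 
    k=(rr>=a)&(rr<b)&(z>.2); print(a,b,np.median(z[k]).round(4),d['im'][k].mean(0).round())
# state now: button, tray, bystanders
u,v=uv(); r.goto(m2w(-.11,.02,.40),ori(-v)); c,T,im,D=wristshot('w4'); P=cloud(c,T,D); q=w2m(P); z=P[...,2]
b=(im[...,2]>150)&(im[...,0]<90)&(z>.2); print('button z',np.median(z[b]))
t=(z>.0235)&(z<.034)&(q[...,0]>-.08)&(q[...,0]<.06)&(abs(q[...,1])<.075); print(q[t][:,0].min())
im,D=eyes.capture('top'); save('top1.png',im); print(r.state()['time'])
E
python3 l.py
```

```text
0 0.011 0.2474 [ 90. 129. 195.]
0.015 0.018 0.2376 [124. 124. 132.]
0.018 0.021 0.2333 [125. 125. 130.]
0.021 0.025 0.2252 [202. 203. 205.]
0.03 0.04 0.2251 [189. 189. 190.]
button z 0.24632903934621858
-0.05723918572036919
34.05
```

View pics/top1.png

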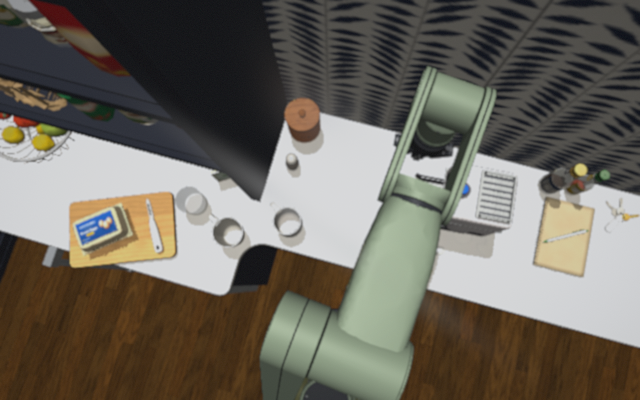

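View pics/w4.png

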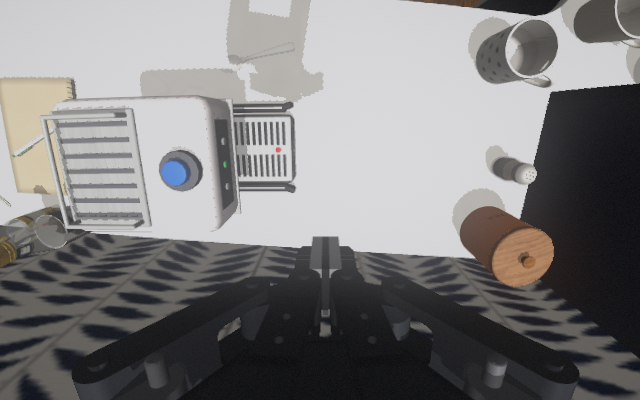

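The ring is at about 0.234–0.238 m. The fingertips stopped at 0.242, above the ring, so the button itself bottomed out after about 5–6 mm of travel. It is up again (0.246), the tray is still home and the other things look untouched.

```bash
python3 -c "
from h import *
s=r.state();print(s['time'],s['ft_force']);job.hand_in()"
```

```text
34.05 [ 0.12683517  0.93410784 -0.49131078]
the job is handed in; nothing more can be done
```

The tray is home in the bay and the rinse button was pressed and let go. I handed the job in at 34 s of the 72 s allowed.

**How it was done:** I pushed the tray sideways with two open fingertips to centre and square it. Then I pushed it along the bay until the force rose sharply at the predicted home position, and pressed the button with the fingers shut.

**Tray:** Its near edge is at machine x ≈ -0.057, level with the toes, and it is between both feet with the column right behind it. It was still there after the press.

**Button:** It went down about 5–6 mm to a hard stop, with the fingertips stopping above the surrounding ring. It then came back up to 0.246 m, against 0.247 m before. I judged the press from force and height because the joint itself can't be read.

**Other things:** The spotted mug, teaspoon, salt mill and the rest look unmoved in the last pictures. I judged that by eye and did not measure it.

**Disagreements:** The button top measured about 7 mm higher than the "about 240 mm" given. The pose network put the tray's origin at (-1.6, +2.8) mm, within tolerance but slightly off the depth measurement.

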